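# Ready the chocolate-sauce warmer for service

### The job

Get the chocolate-sauce warmer ready for service, in this order: push the pump pan fully home against the back of the warmer, then throw the toggle clamp over so that it locks the pan down, then slide the tallest of the three C-shaped portion collars sideways onto the pump stem, under the knob, so that it rests on the black stem guide, and last of all switch the warmer on at its rocker. Leave the other two collars where they lie and knock nothing over.

Things in the scene. Friction and masses are not known exactly. Their poses are not given: they have to be found in the camera images.
- warmer: Fixed steel warmer, sizes in mm, 185 deep, 188 wide. Origin at counter level; x from its open front to its rear, y left, z up. Heated floor at z=20. Left rail y=51..67, 85 high; control pod with the switch y=-51..-121, x=-55..55, top z=100; rear block from x=52 back, 85 high, is the pan's stop and carries the clamp. The pan is home when its origin is at (0, 0, 20), its axes parallel.
- pan: Loose closed steel pan with pump (mm): 0.4 to 0.85 kg, 104 long (x), 96 wide (y, 3 clear of rail and pod), lid top at z=84. Origin under its centre, axes as the warmer's. It starts 25 to 40 short of home, on the warmer's floor, standing out at the front; it slides to +x. On the lid: black stem guide of radius 20, top z=94; stem; knob of radius 15.5, z=126..141; thin spout out to the left (+y) to y=100.
- pan_front (a point): Middle of the pan's flat upright front wall (faces -x), 50 above the pan's underside: a place to push.
- pump_stem (a point): On the axis of the upright steel stem (diameter 9) at its foot, where it leaves the flat top of the black guide. 32 of stem are bare up to the underside of the knob. A fitted collar has its origin here.
- clamp_handle (a joint): Toggle clamp handle, angle to its arm in rad: 0 open (handle upright, arm and rubber foot raised), 2.30 shut; its dead centre is near 2.05, past it the clamp snaps shut and stays. Push the handle's end back towards +x of the warmer and down; it takes up to about 4 N there. The handle then lies rearward, end 8 degrees up, at z about 130, and the foot presses the lid 35 behind the stem with about 12 N.
- clamp_arm: Steel bar of the toggle clamp, 10 wide, with the rubber foot at its front end. Origin at its hinge, in the warmer's frame (78, 0, 122), on the warmer's middle plane. Open, it points forward and up at 46 degrees, its end at about (42, 0, 164), in front of the handle.
- handle_end (a point): End of the black rubber clamp handle (round, radius 7, 70 from handle_pivot, its rubber from 14 to 73). The handle moves in the warmer's x-z plane at y=0. Open, it stands upright with its end at about (93, 0, 180) in the warmer's frame.
- handle_pivot (a point): Pin at the foot of the handle. It rises about 18 while the clamp closes, from z=110 to z=128 at x about 99 in the warmer's frame.
- power_switch (a joint): Black rocker, 48 mm long (x) by 27 wide on top of the control pod, hinged at (-12, -86, 107) in the warmer's frame: 0 off (rear end raised), 0.30 on (rear end down, front end raised). It flips over centre under about 5 N pressed on the raised end and stays.
- switch_raised_end (a point): Top face of the rocker near its rear end, 19.5 behind the rocker's hinge, the end that is raised while off. It goes down by 6 when switched on. When on, that half lies level at z=107.
- collar_tall: The collar to fit: 22 high, 30 g. Grey plastic horseshoe, outer radius 16, round bore radius 7.5, mouth 11.5 wide at the bore flaring to 24 outside; a straight upright finger tab 10 thick runs 52 out from the bore axis, opposite the mouth. Lies flat. Origin: on the bore axis at the underside; x towards the mouth, so the tab lies along -x (from x=-16 to -52); z up.
- collar_mid: Collar to leave alone: 14 high, else as collar_tall, same origin and axes.
- collar_low: Collar to leave alone: 8 high, else as collar_tall, same origin and axes.
- glass: Clear shot glass, 49 across, 62 high, stands on the counter; origin under its centre. Leave standing.
- cup_big: White cup, 93 across with a handle, 59 high, stands on the counter; origin under it. Leave standing. Behind it is the fixed bean jar, 170 across, 324 high, centred on x=0.63 m, y=-0.055 m.
- shaker: Steel powder shaker, 65 across, 103 high, stands on the counter; origin under its centre. Leave standing. Near it is the fixed espresso machine, 540 high, left of y=0.24 m from x=0.525 m back, its two handles out to x=0.45 m at 240 to 290.
Mind the look-alikes: they are no part of the job. Leave any green look-alike of the collar_tall alone.

How it is judged (in metres and radians):
On the way, in this order (a step that is already met when the one before it is completed fails the run):
1. the pan is pushed home against the back of the warmer (x of pan in the frame of warmer above -0.003 m), for 0.2 s.
2. the toggle clamp is over centre with its foot pressing on the pan's lid (x of pan in the frame of warmer above -0.003 m and value of joint clamp_handle above 2.2 rad and contact force between clamp_arm and pan above 5 N), for 0.2 s.
3. the tallest collar is round the stem, down on the guide (all of step 2 and horizontal distance between collar_tall and pump_stem below 0.005 m and z of collar_tall in the frame of pump_stem between -0.004 and 0.004 m and angle between collar_tall's own z axis and vertical below 0.12 rad), for 0.2 s.
4. the warmer is switched on (value of joint power_switch above 0.25 rad), for 0.2 s.
At the end, for the whole second after the job is handed in: Pan within 3 mm of the back stop; clamp past dead centre (over 2.2 rad), its foot pressing the lid with over 5 N; tallest collar at rest round the stem, axes within 5 mm, on the guide within 4 mm in height and 0.12 rad of upright; rocker on (over 0.25 rad) (all of step 3 and value of joint power_switch above 0.25 rad and linear speed of collar_tall below 0.02 m/s); the robot touches nothing.
It fails at once if one of the other two collars is shifted by more than 30 mm (distance of any of collar_mid, collar_low from where it was at the start of the episode above 0.03 m).
It fails at once if the glass, the big cup or the shaker is knocked over (angle between any of glass, cup_big, shaker's own z axis and vertical above 0.6 rad).
It also fails if it takes over 67 s, if anything falls off the work surface, if the arm or the gripper's body presses on something with over 40 N, if the wrist force passes 120 N, or if a joint passes its speed limit or range.

### The arm

A 7-joint arm with a two-finger parallel gripper is mounted at the origin on a cart in front of the work surface, level with it; the furniture and walls round the work are solid. World frame = base frame: x ahead of the robot, y to its left, z up, the work surface at z = 0. Lengths are in m, angles in degrees, forces in N, time in s.
With the tool pointing down it reaches from about 0.425 to 1.025 m from the base axis. Payload 9.4 kg.
Tool frame: the origin (TCP) lies where the fingers leave the gripper's body, on its centre line; the fingertips stand 73 mm ahead of it and the grasp point (between the pads) lies 54 mm ahead of it (bot.grip_point_offset is the distance from the TCP to the grasp point, in m); z points along the fingers, y is the line along which they close (so a half turn about z gives the same grasp; the last joint's range is limited). The gripper opens to 85 mm and grips with 20 to 120 N. Pads are 22 mm wide; open, the fingers measure 114 mm over their backs; the gripper's body (76 mm by 85 mm) begins 54 mm behind the grasp point. The pads swing forward as they close: fully open they stand 13 mm farther back than shut.
Start: joints at [65.965, 34.337, -0.143, 91.639, 0.103, 54.024, -4.572], TCP at [0.244, -0.683, 0.304] pointing down, gripper open.
Joint ranges: [-147.43, 147.43], [-19.82, 112.94], [-74.19, 73.91], [6.32, 146.72], [-59.91, 239.91], [6.04, 106.73], [-150.56, 150.56]. Speed limits (degrees/s): [127.2, 127.2, 172.46, 172.46, 180, 180, 180].

### API

Orientations are given as a 3x3 rotation matrix whose columns are the frame's x, y, z axes.
In Python, from station import bot gives the robot as it stands. The module is installed in compiled form; this text tells all that it offers.
- The arm moves only by the tool arm_command, never from a script. Its argument "moves" is one flat list of numbers, 6 for each row, row after row: the shift along the tool's x, y, z in mm, then the turn, a rotation vector about the tool's x, y, z in degrees. A call has 1 to 10 rows; each row is the pose to reach, as a shift and turn from the pose commanded when the call began, along the tool's axes at that moment; what a row does not reach only later rows make up. A row lasts 1/10 s, in which the tool goes at most 50 mm and 8.59 degrees, less where a joint would pass 70% of its speed; a pose out of reach is approached as far as the arm can. A call with a gripper value outside its range is refused whole. "fingers" is the finger opening in mm, from 0 to 85.4, set as the call begins (left out, the last holds). The fingers move at their own pace and stop on an object; "force" is the grip in N (left out, the last holds). Time passes only in rows, so rows that repeat a pose let the fingers close. It gives the time, the measured TCP pose, the force, the opening and the grip force at its end, in the units of the state.
- bot.state(): the state, without advancing time (a new reading comes with each control period).
- bot.grab_frame(name): name is "side" or "top" or "wrist"; returns (picture, depth): 420x560x3 uint8, red, green, blue; 420x560 float32, m along the optical axis (not along the pixel's ray), 0 where there is no reading.
- bot.calibration(name): a dict with "fx", "fy", "cx", "cy" (pixels), "rvec" (rotation vector, rad) and "tvec" (3), from world to camera coordinates, as OpenCV has them. Camera axes: x right, y down, z forward; pixel columns grow to the right and rows downward; lengths in m; the calibration is good to about 2 mm. The wrist camera is an equidistant fisheye: a pixel r from the principal point sees the ray r / f radians off the axis. A picture is of the moment at which its call begins: read the wrist's pose just before it. calibration takes no time and is no camera call; for the wrist camera it gives the pose at the moment of the call.
- bot.sign_off(): hands the job in; it is judged then, once.
The state is a dict: "t": time; "q": joint angles; "dq": joint speeds; "joint_torque": joint torques, N m; "ee_pos": TCP position; "tcp_rot": TCP orientation; "wrist_force": force on the tool from outside, world axes, zero at the start; "ft_torque": the same for the moment, N m; "gripper_width": finger opening in m; "grasp_force": force on a finger pad.
Only numpy, scipy, OpenCV 4.12 (cv2) and the standard library are available. Lean on these libraries where they do the work, as an engineer would, in place of code of your own. Each camera call takes 0.05 s, during which the arm holds its last target. There are 200 camera calls.

## Working session

There is one attempt and no reset: what is moved stays moved. The work goes in short steps, Python scripts to look and compute and a tool call to move; the robot and the scene stay as the last step left them, time stands still between calls to the robot, and variables do not carry over. Pictures are saved under pics/ and viewed, at most 10 in all, crops included, and the job is handed in when it is done.

Besides the shell and the picture viewer there is one more tool, called after "Call:" as name(argument=value, ...), one argument or row to a line, values as JSON. arm_command: Moves the arm, as the interface text tells. Its arguments: {"type":"object","properties":{"moves":{"type":"array"},"fingers":{"type":"number"},"force":{"type":"number"}},"required":["moves"]}

```bash
mkdir -p pics
cat > h.py <<'E'
import numpy as np, cv2
from station import bot
def cal(n):
    c=bot.calibration(n); R=cv2.Rodrigues(np.array(c["rvec"],float))[0]; t=np.array(c["tvec"],float).ravel()
    return c,R,t
def grab(n,f):
    c=cal(n); p,d=bot.grab_frame(n); cv2.imwrite(f"pics/{f}.png",p[:,:,::-1]); np.savez(f"pics/{f}.npz",p=p,d=d,R=c[1],t=c[2],k=np.array([c[0][k] for k in("fx","fy","cx","cy")]),n=n)
    return p,d,c
def load(f): return np.load(f"pics/{f}.npz")
def dirs(z,uv):
    uv=np.atleast_2d(np.array(uv,float)); fx,fy,cx,cy=z["k"]
    a=(uv[:,0]-cx)/fx; b=(uv[:,1]-cy)/fy
    if str(z["n"])=="wrist":
        th=np.hypot(a,b); s=np.tan(th)/np.maximum(th,1e-9); a,b=a*s,b*s
    return np.c_[a,b,np.ones(len(a))]
def plane(z,uv,h):
    d=dirs(z,uv)@z["R"]; o=-z["R"].T@z["t"]; return o+d*((h-o[2])/d[:,2])[:,None]
def cloud(z):
    v,u=np.mgrid[0:420,0:560]; dd=dirs(z,np.c_[u.ravel(),v.ravel()]); P=dd*z["d"].reshape(-1,1)
    return ((P-z["t"])@z["R"]).reshape(420,560,3)
def proj(z,P):
    fx,fy,cx,cy=z["k"]; q=np.atleast_2d(P)@z["R"].T+z["t"]; a=q[:,0]/q[:,2];b=q[:,1]/q[:,2]
    if str(z["n"])=="wrist":
        r=np.hypot(a,b); s=np.arctan2(r,1)/np.maximum(r,1e-9); a,b=a*s,b*s
    return np.c_[a*fx+cx,b*fy+cy]
E
python3 - <<'E'
from h import *
for n in("top","side"):
    p,d,c=grab(n,n); z=load(n); print(n,z["k"],-z["R"].T@z["t"],z["R"][2])
a=cv2.imread("pics/top.png");b=cv2.imread("pics/side.png")
s=bot.state();print(s["t"],s["ee_pos"],np.round(s["tcp_rot"],3).tolist(),bot.grip_point_offset)
E
```

```text
top [528.83211843 528.83211843 274.40466187 209.78294706] [0.18557712 0.06459469 1.84657021] [ 0.16097484 -0.00804487 -0.98692572]
side [423.89645015 423.89645015 280.35697072 212.12047998] [0.4677575  0.93939791 0.8555054 ] [-0.00211267 -0.76968054 -0.63842573]
0.1 [ 0.24358617 -0.68251299  0.30309474] [[0.942, 0.336, -0.001], [0.336, -0.942, 0.001], [-0.0, -0.001, -1.0]] 0.0539
```

View pics/top.png

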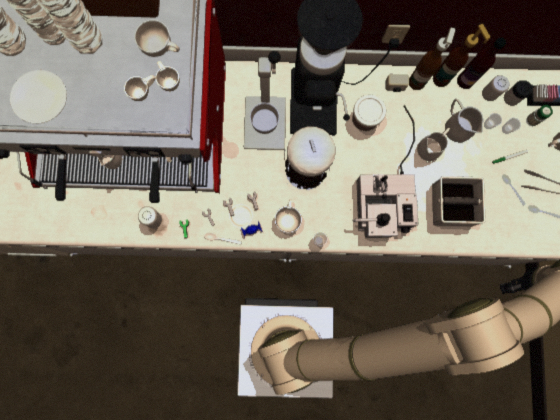

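View pics/side.png

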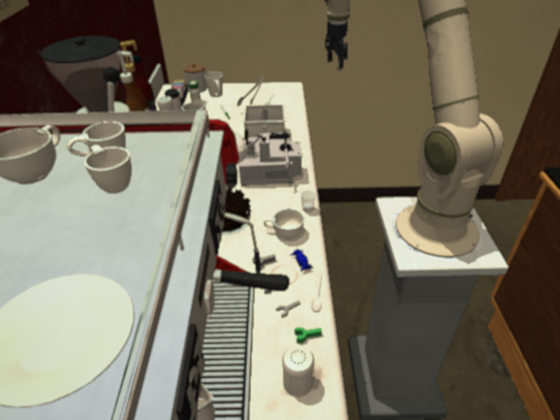

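The top view shows the warmer at about (387,205), collars at (208,217), (229,207) and (254,201), shaker at (149,217), cup at (288,220) and glass at (319,241). The side view shows the pan end at about (270,165), with some collars hidden by a portafilter.

Run:
```python
from h import *
z=load("top");a=cv2.imread("pics/top.png")
w=cv2.resize(a[165:245,345:425],None,fx=5,fy=5,interpolation=cv2.INTER_CUBIC)
c=cv2.resize(a[180:250,190:330],None,fx=5,fy=5,interpolation=cv2.INTER_CUBIC)[:,:700]
o=np.zeros((600,800,3),np.uint8); o[:400,:400]=w; c=cv2.resize(a[185:240,170:270],None,fx=4,fy=4,interpolation=cv2.INTER_CUBIC); o[:220,400:800]=c
b=cv2.imread("pics/side.png"); s=cv2.resize(b[125:195,225:315],None,fx=4,fy=4,interpolation=cv2.INTER_CUBIC);o[300:580,420:780]=s
cv2.imwrite("pics/crop.png",o)
P=cloud(z)
# warmer heights
reg=np.zeros((420,560),bool);reg[165:245,345:425]=1
for lo,hi in((.075,.09),(.095,.105),(.12,.15)):
    m=reg&(P[...,2]>lo)&(P[...,2]<hi); Q=P[m]; v,u=np.nonzero(m)
    print(lo,m.sum(),Q.min(0).round(3),Q.max(0).round(3))
    r=cv2.minAreaRect(Q[:,:2].astype(np.float32)*1000);print(r)
# collars
reg=np.zeros((420,560),bool);reg[185:240,195:262]=1
m=(reg&(P[...,2]>.005)&(P[...,2]<.04)).astype(np.uint8)
n,l,st,ce=cv2.connectedComponentsWithStats(m)
for i in range(1,n):
    if st[i,4]>15:
        Q=P[l==i];r=cv2.minAreaRect(Q[:,:2].astype(np.float32)*1000);print(st[i],np.percentile(Q[:,2],[50,80,95]).round(4),r)
for y in range(170,240,3): print(' '.join('%3d'%(1000*P[y,x,2]) for x in range(352,420,3)))
```

```text
0.075 1039 [ 0.393 -0.432  0.075] [ 0.611 -0.215  0.09 ]
((501.9903259277344, -322.127197265625), (214.20474243164062, 218.10491943359375), 1.6923120021820068)
0.095 963 [ 0.394 -0.429  0.095] [ 0.604 -0.213  0.105]
((482.2275695800781, -338.7853088378906), (197.2747344970703, 218.1265411376953), 64.8536148071289)
0.12 82 [ 0.44  -0.324  0.12 ] [ 0.581 -0.236  0.15 ]
((497.2041931152344, -299.9873352050781), (74.08062744140625, 154.4021759033203), 67.28064727783203)
[247 191  11  18  81] [0.02   0.0237 0.0277] ((515.9221801757812, 123.88539123535156), (61.08634567260742, 32.22854995727539), 22.790475845336914)
[221 198  13  17  75] [0.0118 0.0152 0.0215] ((493.9474792480469, 216.90972900390625), (58.605281829833984, 42.31234359741211), 2.4202871322631836)
[202 209  13  16  57] [0.0095 0.0117 0.0139] ((453.62677001953125, 282.73809814453125), (55.188175201416016, 36.35195541381836), 10.001860618591309)
[240 220  22  18 158] [0.0233 0.029  0.0338] ((417.92291259765625, 129.02590942382812), (39.123252868652344, 72.98663330078125), 22.476314544677734)
[200 233   9   6  18] [0.0076 0.0087
[... 1768 characters left out ...]
109 163 159 155 100  97  94 104 103 108 101 104  96   6
 -1  95  15  69  79  98  99 103 107 116 109 153 150 107 100  95  95 101 102 106  99  96  -6
  0  -6   9  70  90  76 104  99  96  99 112 117 107 114 100  90  94  93 102  97  97  96  -8
  4  -4   9  50  52  80 101 1846 111 109 110 103  94 106 114  44  64  68  75  69  42  -2  -2
  1   8  -1   6  22  84  99 101 102  98  94  99 103 104 103 103   1  72  78  68  -7   0   6
  1  -1  -1   0  -5  85 104 105 102 100 102 101  98 109 111  97   3   4   0   0 -13  -4   0
 10  -6   0   3  -2  60  64  68  65  61  62  55  53  54 -10  -4  -5  -5   4  -8   1  -2  -8
  1  -3   0  -2   0   0   2   0  -2   0   5  -9   1  -7   1   0   2   3  -3   2   2   4   9
```

View pics/crop.png

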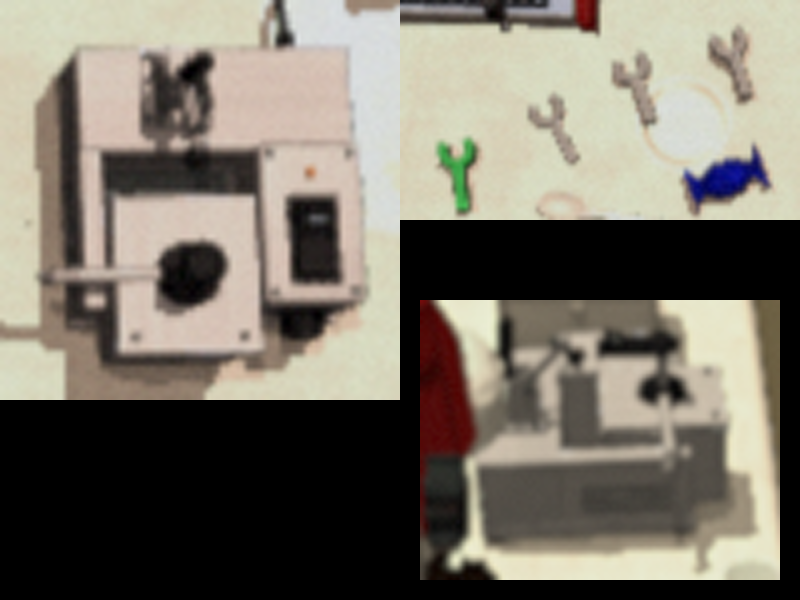

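The crop shows the pan lid with corners at about (118,355), (262,350), (255,195) and (113,195), the rocker at (315,240) in the pod, and the clamp at the rear. The rightmost collar (745,65) has the greatest depth height, so it's the tall one.

```bash
cat >> h.py <<'E'
from scipy.spatial.transform import Rotation as Ro
def goto(p,R,base=None):
    s=bot.state(); P=np.array(s["ee_pos"]);T=np.array(s["tcp_rot"])
    return np.round(T.T@(np.array(p)-P)*1000,1), np.round(Ro.from_matrix(T.T@R).as_rotvec(degrees=True),2)
def down(yx): # tool z down, tool x axis at world azimuth yx deg
    c,s=np.cos(np.radians(yx)),np.sin(np.radians(yx)); return np.array([[c,s,0],[s,-c,0],[0,0,-1.]])
E
python3 - <<'E'
from h import *
z=load("top"); f=lambda L:[(345+x/5,165+y/5) for x,y in L]
w=plane(z,f([(78,47),(348,47)]),.085);print("rear",w.round(4))
pod=plane(z,f([(262,150),(262,300),(365,305),(358,145)]),.1);print("pod",pod.round(4))
pan=plane(z,f([(118,355),(262,350),(255,195),(113,195)]),.104);print("pan",pan.round(4))
print("knob",plane(z,f([(190,272)]),.155).round(4))
print("rocker",plane(z,f([(290,195),(335,195),(342,285),(292,283)]),.107).round(4))
# collar tall etc.
g=lambda L:[(170+x/4,185+y/4) for x,y in L]
print("collars tall mid low: mouth-centre, tab end")
for L in [[(715,40),(742,30),(745,98)],[(618,72),(645,60),(652,122)],[(535,105),(555,98),(575,160)]]: print(plane(z,g([(x-400,y) for x,y in L]),.015).round(4)[:,:2].tolist())
p=bot.calibration("wrist");print(p)
s=bot.state();R=cv2.Rodrigues(np.array(p["rvec"]))[0];o=-R.T@np.array(p["tvec"]).ravel();print(np.array(s["tcp_rot"]).T@(o-s["ee_pos"]),np.array(s["tcp_rot"]).T@R[2])
E
```

```text
rear [[ 0.6033 -0.2414  0.085 ]
 [ 0.6084 -0.4266  0.085 ]]
pod [[ 0.532  -0.363   0.1   ]
 [ 0.4299 -0.3616  0.1   ]
 [ 0.4284 -0.4306  0.1   ]
 [ 0.5372 -0.4279  0.1   ]]
pan [[ 0.39   -0.2644  0.104 ]
 [ 0.3958 -0.3602  0.104 ]
 [ 0.5003 -0.3569  0.104 ]
 [ 0.4978 -0.2614  0.104 ]]
knob [[ 0.4393 -0.3017  0.155 ]]
rocker [[ 0.5004 -0.3797  0.107 ]
 [ 0.5012 -0.4099  0.107 ]
 [ 0.4404 -0.4135  0.107 ]
 [ 0.4409 -0.3801  0.107 ]]
collars tall mid low: mouth-centre, tab end
[[0.5347, 0.1413], [0.5443, 0.1178], [0.4836, 0.1134]]
[[0.5038, 0.2255], [0.5151, 0.2022], [0.4602, 0.194]]
[[0.4725, 0.2969], [0.4792, 0.2797], [0.4249, 0.2598]]
{'fx': 325.19226210127806, 'fy': 325.19226210127806, 'cx': 274.55771825215055, 'cy': 208.7486940932783, 'rvec': array([-2.37167714,  1.67315935,  0.23828809]), 'tvec': array([-0.72515051, -0.03590811,  0.37848482])}
[ 0.07002763  0.0007817  -0.06981192] [-2.77813412e-01  1.99441326e-04  9.60635034e-01]
```

Run:
```python
from h import *
print(goto([.40,-.31,.30],down(1.7)))
```

```text
(array([ 272.5, -298.2,    3.5]), array([-0.08,  0.02, 17.94]))
```

Call:
arm_command(
  moves=[272,-298,3,0,0,18,272,-298,3,0,0,18,272,-298,3,0,0,18,272,-298,3,0,0,18,272,-298,3,0,0,18,272,-298,3,0,0,18,272,-298,3,0,0,18,272,-298,3,0,0,18,272,-298,3,0,0,18,272,-298,3,0,0,18],
  fingers=0,
)

```text
t: 1.1
ee_pos: [0.4004, -0.3093, 0.3008]
tcp_rot: [[0.999, 0.032, -0.0], [0.032, -0.999, 0.0], [-0.0, -0.0, -1.0]]
wrist_force: [-1.0, -0.8, 0.3]
gripper_width: -0.0001
grasp_force: 0.0
```

Run:
```python
from h import *
grab("wrist","w1"); s=bot.state();print(s["t"],s["ee_pos"],np.round(s["tcp_rot"],3).tolist(),s["gripper_width"])
z=load("w1")
P=cloud(z)
for nm,(lo,hi) in dict(lid=(.099,.109),knob=(.15,.17)).items():
    m=(P[...,2]>lo)&(P[...,2]<hi)&(P[...,0]>.35)&(P[...,1]<-.22)&(P[...,1]>-.45); Q=P[m]
    if len(Q): print(nm,len(Q),np.percentile(Q,[1,50,99],axis=0).round(4).tolist())
```

```text
1.15 [ 0.3997348  -0.31080106  0.30088626] [[1.0, 0.03, -0.0], [0.03, -1.0, -0.0], [-0.0, 0.0, -1.0]] -0.0002652258612013161
lid 19028 [[0.393, -0.4249, 0.0991], [0.4626, -0.341, 0.1034], [0.5317, -0.2622, 0.1082]]
knob 2034 [[0.4302, -0.3237, 0.1506], [0.4477, -0.3085, 0.1595], [0.5357, -0.2952, 0.1632]]
```

View pics/w1.png

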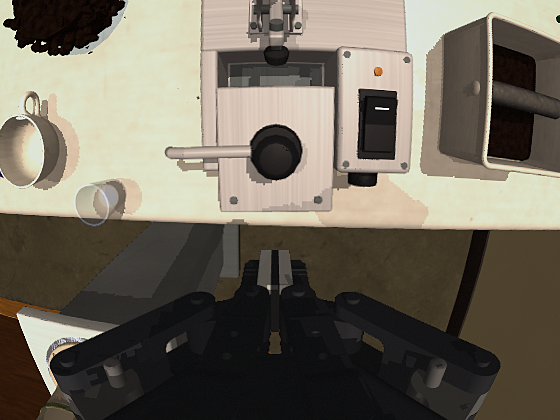

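The wrist view shows the pan with lid corners at (219,209), (333,211), (334,88) and (216,88), the knob at (276,150), the pod with the rocker at (378,124), and the clamp foot at (276,55).

Run:
```python
from h import *
z=load("w1");P=cloud(z)
pan=plane(z,[(219,209),(333,211),(334,88),(216,88)],.104);print(pan.round(4)[:,:2].tolist())
pod=plane(z,[(336,48),(338,168),(410,172),(410,52)],.1);print("pod",pod.round(4)[:,:2].tolist())
print("rocker",plane(z,[(361,90),(397,92),(396,158),(359,155)],.109).round(4)[:,:2].tolist())
m=(P[...,2]>.154)&(P[...,2]<.167)&(P[...,0]<.5)&(P[...,0]>.41)&(abs(P[...,1]+.31)<.04)
(c,r)=cv2.minEnclosingCircle(P[m][:,:2].astype(np.float32)*1000);print("knob",P[m].mean(0),c,r)
m=(P[...,2]>.125)&(P[...,0]>.5)&(abs(P[...,1]+.31)<.03);print(P[m].mean(0),P[m].max(0))
pc=pan[:,:2].mean(0)
u=pan[[2,3],:2].mean(0)-pan[[0,1],:2].mean(0);print("pan c,yaw",pc,np.degrees(np.arctan2(u[1],u[0])))
u=pod[[0,3],:2].mean(0)-pod[[1,2],:2].mean(0);print("pod c,yaw",pod[:,:2].mean(0),np.degrees(np.arctan2(u[1],u[0])))
```

```text
[[0.3919, -0.2626], [0.3932, -0.361], [0.4973, -0.3556], [0.4943, -0.2597]]
pod [[0.5324, -0.3569], [0.4302, -0.3633], [0.4304, -0.4304], [0.5374, -0.4233]]
rocker [[0.4971, -0.3771], [0.4988, -0.4086], [0.443, -0.4117], [0.4433, -0.3785]]
knob [ 0.44446826 -0.30944758  0.15876531] (443.7496337890625, -309.5357666015625) 15.481659889221191
[ 0.53273218 -0.30695204  0.14516412] [ 0.56259694 -0.28915888  0.16415734]
pan c,yaw [ 0.44416278 -0.30970994] 2.3205409006627735
pod c,yaw [ 0.48260006 -0.39348839] 3.6718169837816417
```

Call:
arm_command(
  moves=[-38,0,20,0,0,0,-38,0,70,0,0,0,-38,0,120,0,0,0,-38,0,148,0,0,0,-25,0,148,0,0,0,-19,0,148,0,0,0,-13,0,148,0,0,0,-7,0,148,0,0,0,-1,0,148,0,0,0,4,0,148,0,0,0],
)

```text
t: 2.15
ee_pos: [0.4044, -0.3106, 0.1537]
tcp_rot: [[1.0, 0.029, 0.001], [0.029, -1.0, -0.001], [0.001, 0.001, -1.0]]
wrist_force: [-2.5, -0.2, 0.3]
gripper_width: -0.0001
grasp_force: 1.5
```

Call:
arm_command(
  moves=[4,0,0,0,0,0,8,0,0,0,0,0,11,0,0,0,0,0,13,0,0,0,0,0,14,0,0,0,0,0,15,0,0,0,0,0,15,0,0,0,0,0,15,0,0,0,0,0],
)

```text
t: 2.95
ee_pos: [0.4156, -0.3106, 0.1525]
tcp_rot: [[1.0, 0.026, -0.005], [0.026, -1.0, 0.001], [-0.005, -0.001, -1.0]]
wrist_force: [-10.9, -3.7, 3.0]
gripper_width: 0.0002
grasp_force: 6.0
```

Call:
arm_command(
  moves=[-10,0,0,0,0,0,-10,0,-50,0,0,0,-10,0,-100,0,0,0,-10,0,-130,0,0,0,40,0,-130,0,0,0,90,0,-130,0,0,0,130,0,-130,0,0,0,130,0,-130,0,0,0,130,0,-130,0,0,0],
)

```text
t: 3.85
ee_pos: [0.5495, -0.3059, 0.2824]
tcp_rot: [[1.0, 0.03, 0.0], [0.03, -1.0, 0.0], [0.0, -0.0, -1.0]]
wrist_force: [-1.3, 0.1, 0.4]
gripper_width: -0.0002
grasp_force: 0.0
```

Run:
```python
from h import *
grab("wrist","w2"); s=bot.state();print(s["t"],s["ee_pos"],s["wrist_force"])
z=load("w2");P=cloud(z)
for zz in (.12,.14,.15,.16,.17,.18):
  m=(abs(P[...,2]-zz)<.005)&(P[...,0]>.5)&(abs(P[...,1]+.306)<.025);Q=P[m]
  if len(Q): print(zz,len(Q),np.percentile(Q,[2,50,98],axis=0)[:,:2].round(4).tolist())
```

```text
3.9 [ 0.54829842 -0.3063261   0.28251078] [-0.58040836 -0.79184664  0.2660205 ]
0.12 365 [[0.5485, -0.3215], [0.5722, -0.3069], [0.581, -0.2901]]
0.14 322 [[0.5412, -0.3114], [0.5478, -0.3061], [0.5818, -0.2999]]
0.15 276 [[0.5345, -0.3115], [0.5397, -0.3061], [0.581, -0.2995]]
0.16 123 [[0.5366, -0.3114], [0.5791, -0.3055], [0.5806, -0.2989]]
0.17 112 [[0.575, -0.3115], [0.5788, -0.3053], [0.5799, -0.2988]]
0.18 488 [[0.5671, -0.3113], [0.5737, -0.3052], [0.5789, -0.2991]]
```

View pics/w2.png

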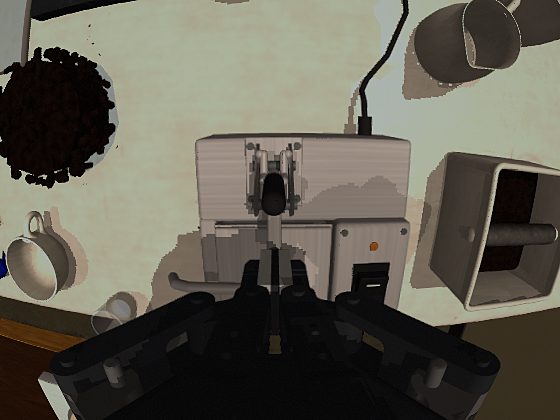

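The wrist view shows the handle end at (273,195) with the closed fingers just in front of it, lined up in y.

Call:
arm_command(
  moves=[0,0,20,0,0,0,0,0,41,0,0,0,5,0,41,0,0,0,12,0,40,0,0,0,20,0,39,0,0,0,27,0,38,0,0,0,34,0,39,0,0,0,41,0,40,0,0,0,47,0,42,0,0,0,52,0,44,0,0,0],
)

```text
t: 4.9
ee_pos: [0.6013, -0.3049, 0.2387]
tcp_rot: [[1.0, 0.029, 0.0], [0.029, -1.0, -0.0], [0.0, 0.0, -1.0]]
wrist_force: [-0.7, 0.4, 1.6]
gripper_width: -0.0001
grasp_force: 0.5
```

Call:
arm_command(
  moves=[5,0,3,0,0,0,11,0,7,0,0,0,15,0,11,0,0,0,18,0,14,0,0,0,20,0,17,0,0,0,21,0,20,0,0,0,22,0,23,0,0,0,22,0,26,0,0,0,22,0,28,0,0,0,22,0,28,0,0,0],
)

```text
t: 5.9
ee_pos: [0.6231, -0.3044, 0.2117]
tcp_rot: [[1.0, 0.029, 0.001], [0.029, -1.0, -0.0], [0.001, 0.0, -1.0]]
wrist_force: [-0.7, 1.5, 8.1]
gripper_width: -0.0002
grasp_force: 3.7
```

Run:
```python
from h import *
grab("wrist","w3"); s=bot.state();print(s["t"],s["ee_pos"],s["wrist_force"])
z=load("w3");P=cloud(z)
for a in np.arange(.48,.68,.012):
  m=(abs(P[...,0]-a)<.006)&(abs(P[...,1]+.304)<.006);Q=P[m]
  if len(Q): print(a.round(3),len(Q),np.percentile(Q[:,2],[5,50,95]).round(4))
```

```text
5.95 [ 0.62303605 -0.3043595   0.21177285] [-0.48331412  1.92263375  6.64053116]
0.552 18 [0.1265 0.1272 0.128 ]
0.564 131 [0.1269 0.1282 0.1297]
0.576 77 [0.1294 0.1303 0.1316]
0.612 332 [-0.0006  0.1842  0.1915]
0.624 775 [-0.0007  0.1785  0.2033]
0.636 6915 [0.138  0.2161 0.2355]
0.648 713 [-0.0008  0.1371  0.1402]
0.66 182 [-0.0015 -0.0001  0.0009]
0.672 191 [-0.0016 -0.0002  0.0008]
```

Call:
arm_command(
  moves=[0,0,-40,0,0,0,0,0,-85,0,0,0,-50,0,-95,0,0,0,-100,0,-95,0,0,0,-150,0,-95,0,0,0,-190,0,-95,0,0,0,-190,0,-95,0,0,0,-190,0,-95,0,0,0],
)

```text
t: 6.75
ee_pos: [0.4323, -0.3101, 0.3065]
tcp_rot: [[1.0, 0.027, 0.001], [0.027, -1.0, -0.001], [0.001, 0.001, -1.0]]
wrist_force: [1.6, -0.7, 0.3]
gripper_width: 0.0001
grasp_force: 0.0
```

Run:
```python
from h import *
p,d,c=grab("wrist","w4"); s=bot.state();print(s["t"],s["ee_pos"],s["wrist_force"])
z=load("w4");P=cloud(z)
for a in np.arange(.45,.68,.012):
  m=(abs(P[...,0]-a)<.006)&(abs(P[...,1]+.305)<.006);Q=P[m]
  if len(Q): print(a.round(3),len(Q),np.percentile(Q[:,2],[5,50,95]).round(4))
m=(P[...,2]>.154)&(P[...,2]<.167)&(P[...,0]<.52)&(P[...,0]>.45)&(abs(P[...,1]+.308)<.03)
(c,r)=cv2.minEnclosingCircle(P[m][:,:2].astype(np.float32)*1000);print("knob",P[m].mean(0),c,r)
# rocker: dark pixels on pod
g=p.max(2); m=(g<70)&(abs(P[...,0]-.475)<.045)&(abs(P[...,1]+.394)<.03)&(P[...,2]>.095)
Q=P[m];print(cv2.minAreaRect(Q[:,:2].astype(np.float32)*1000))
for a in (.445,.455,.465,.475,.485,.495): print(a,np.median(Q[abs(Q[:,0]-a)<.003][:,2]))
```

```text
6.8 [ 0.43345651 -0.30993386  0.30632271] [ 0.38677949  0.92173465 -0.4031351 ]
0.45 3777 [0.1053 0.3174 0.3365]
0.462 70 [0.1042 0.1567 0.159 ]
0.474 299 [0.1589 0.1603 0.1616]
0.486 330 [0.1565 0.16   0.1611]
0.498 1356 [0.1049 0.3764 0.3764]
0.51 231 [0.1039 0.1288 0.1348]
0.522 218 [0.1035 0.128  0.1344]
0.534 212 [0.0848 0.1276 0.129 ]
0.546 222 [0.0853 0.1273 0.1286]
0.558 234 [0.1228 0.1271 0.129 ]
0.57 221 [0.1134 0.1296 0.1316]
0.582 256 [0.1222 0.1314 0.1332]
0.594 126 [0.1304 0.1325 0.1342]
0.642 3 [-0.0009 -0.0007  0.001 ]
knob [ 0.47962811 -0.30785569  0.15890115] (478.9381408691406, -307.8543395996094) 15.457509994506836
((472.7354431152344, -388.4950866699219), (78.71580505371094, 57.496280670166016), 6.805250644683838)
0.445 0.3210706291531773
0.455 0.10675530061747471
0.465 0.10685843137796094
0.475 0.10818128157075371
0.485 0.11149142783113769
0.495 0.10227278873573685
```

View pics/w4.png

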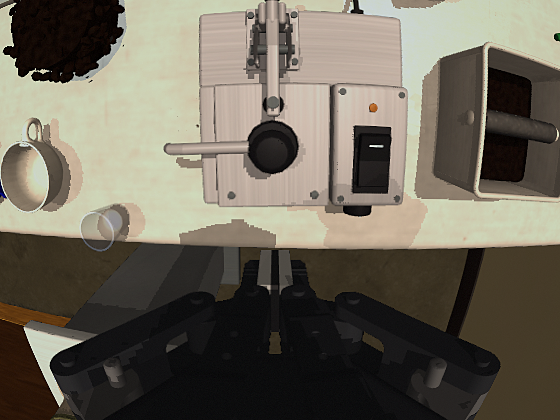

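The wrist view shows the clamp arm lying flat with its foot behind the knob (272,150), the pan home and the rocker at (372,162).

Run:
```python
from h import *
print(goto([.432,.05,.28],down(10)),goto([.470,.118,.26],down(16)))
```

```text
(array([   8.8, -359.8,   26.1]), array([ 0.04, -0.08, -8.36])) (array([  48.7, -426.7,   46.1]), array([  0.04,  -0.08, -14.36]))
```

Call:
arm_command(
  moves=[9,-360,26,0,0,-8,9,-360,26,0,0,-8,9,-360,26,0,0,-8,9,-360,26,0,0,-8,9,-360,26,0,0,-8,9,-360,26,0,0,-8,9,-360,26,0,0,-8,9,-360,26,0,0,-8,48,-427,46,0,0,-14,48,-427,46,0,0,-14],
  fingers=40,
)

```text
t: 7.8
ee_pos: [0.4704, 0.1219, 0.2594]
tcp_rot: [[0.961, 0.275, 0.002], [0.275, -0.961, 0.001], [0.002, -0.001, -1.0]]
wrist_force: [-0.0, 0.0, -0.2]
gripper_width: 0.0399
grasp_force: 0.0
```

Call:
arm_command(
  moves=[0,0,0,0,0,0,0,0,0,0,0,0],
)

```text
t: 8.0
ee_pos: [0.469, 0.1191, 0.2592]
tcp_rot: [[0.963, 0.271, -0.001], [0.271, -0.963, -0.0], [-0.001, 0.0, -1.0]]
wrist_force: [-0.5, -0.2, 0.6]
gripper_width: 0.0401
grasp_force: 0.0
```

Run:
```python
from h import *
p,d,c=grab("wrist","w5"); s=bot.state();print(s["t"],s["ee_pos"],np.round(s["tcp_rot"],3).tolist(),s["gripper_width"])
z=load("w5");P=cloud(z)
m=((P[...,2]>.005)&(P[...,2]<.04)&(P[...,0]>.42)&(abs(P[...,1]-.16)<.17)).astype(np.uint8)
n,l,st,ce=cv2.connectedComponentsWithStats(m)
for i in range(1,n):
    if st[i,4]>150:
        Q=P[l==i];print(i,st[i],np.percentile(Q[:,2],[50,90]).round(4),cv2.minAreaRect(Q[:,:2].astype(np.float32)*1000))
```

```text
8.05 [0.46853834 0.11816161 0.25947666] [[0.963, 0.27, -0.001], [0.27, -0.963, -0.001], [-0.001, 0.0, -1.0]] 0.04022209131823074
4 [ 410   34   37   93 1280] [0.0086 0.0356] ((624.9496459960938, 5.427742958068848), (102.68960571289062, 25.37552833557129), 4.513364791870117)
6 [262 112  35  66 933] [0.0217 0.0227] ((512.27978515625, 123.68228912353516), (61.26759338378906, 32.31878662109375), 22.209775924682617)
7 [174 114  32  63 920] [0.0135 0.0144] ((488.4866638183594, 211.35281372070312), (62.01179504394531, 31.147676467895508), 14.87475299835205)
8 [106 135  33  58 647] [0.0076 0.0086] ((450.1154479980469, 279.60626220703125), (61.111488342285156, 32.94335174560547), 31.302995681762695)
9 [333 181  75  72 487] [0.0288 0.0381] ((473.0249328613281, 23.463699340820312), (22.648006439208984, 99.24339294433594), 50.48536682128906)
11 [ 339  213   55   47 1386] [0.0078 0.0117] ((448.8320617675781, 12.070980072021484), (44.1588020324707, 57.667381286621094), 89.84075927734375)
12 [237 214  45  29 465] [0.0215 0.0259] ((421.7164306640625, 119.50981140136719), (25.096797943115234, 43.83878707885742), 31.777854919433594)
```

View pics/w5.png

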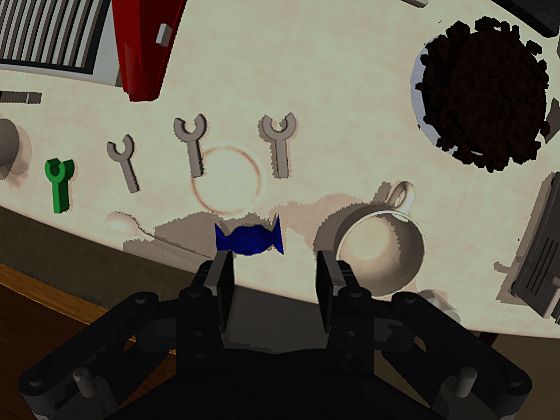

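The wrist view shows the tall collar at (278,145) with its mouth away from the robot. The mid one is at (190,145), the low one at (123,160) and the blue sweet at (248,238).

Run:
```python
from h import *
print(goto([.4969,.1174,.150],down(22.2)),goto([.4969,.1174,.078],down(22.2)))
```

```text
(array([ 27.2,   8.3, 109.4]), array([ 0.01,  0.06, -6.55])) (array([ 27.3,   8.3, 181.4]), array([ 0.01,  0.06, -6.55]))
```

Call:
arm_command(
  moves=[27,8,50,0,0,-6.5,27,8,100,0,0,-6.5,27,8,120,0,0,-6.5,27,8,140,0,0,-6.5,27,8,160,0,0,-6.5,27,8,175,0,0,-6.5,27,8,181,0,0,-6.5,27,8,181,0,0,-6.5],
)

```text
t: 8.85
ee_pos: [0.4964, 0.1171, 0.0785]
tcp_rot: [[0.927, 0.376, -0.001], [0.376, -0.927, -0.001], [-0.001, 0.0, -1.0]]
wrist_force: [0.0, -0.7, 0.5]
gripper_width: 0.0402
grasp_force: 0.0
```

Call:
arm_command(
  moves=[0,0,0,0,0,0,0,0,0,0,0,0,0,0,0,0,0,0,0,0,0,0,0,0,0,0,0,0,0,0,0,0,0,0,0,0],
  fingers=0,
  force=40,
)

```text
t: 9.45
ee_pos: [0.4969, 0.1179, 0.0798]
tcp_rot: [[0.926, 0.377, 0.001], [0.377, -0.926, 0.0], [0.001, 0.0, -1.0]]
wrist_force: [-0.7, -0.7, 7.2]
gripper_width: 0.0085
grasp_force: 41.9
```

Run:
```python
from h import *
s=bot.state();print(s["ee_pos"],s["gripper_width"],s["grasp_force"],s["wrist_force"])
```

```text
[0.4969098  0.11787146 0.07984085] 0.008545436800038796 41.92822337150574 [-0.72663741 -0.72028351  7.23902655]
```

Call:
arm_command(
  moves=[0,0,-20,0,0,0,0,0,-70,0,0,0,0,0,-120,0,0,0,0,0,-160,0,0,0,0,0,-160,0,0,0,0,0,-160,0,0,0],
)

```text
t: 10.05
ee_pos: [0.4968, 0.1179, 0.2403]
tcp_rot: [[0.926, 0.377, 0.003], [0.377, -0.926, 0.001], [0.003, 0.0, -1.0]]
wrist_force: [-1.2, 0.5, -1.6]
gripper_width: 0.0087
grasp_force: 41.0
```

Run:
```python
from h import *
p,d,c=grab("wrist","w6"); s=bot.state();P0=np.array(s["ee_pos"]);T=np.array(s["tcp_rot"]);print(s["t"],P0,s["gripper_width"],s["wrist_force"])
z=load("w6");P=(cloud(z)-P0)@T
m=(P[...,2]>.045)&(P[...,2]<.09)&(P[...,0]>-.03)&(P[...,0]<.08)&(abs(P[...,1])<.03)
print(m.sum())
# collar body
Q=P[m&(P[...,0]>.013)]
print(Q.shape,np.percentile(Q,[1,50,99],axis=0).round(4).tolist())
mm=(m&(P[...,0]>.013)&(P[...,2]<.068)); Q=P[mm];print(cv2.minAreaRect(Q[:,:2].astype(np.float32)*1000),np.percentile(Q[:,2],[5,50,95]))
c,r=cv2.minEnclosingCircle(Q[Q[:,0]>.022][:,:2].astype(np.float32)*1000);print("enclosing",c,r)
v,u=np.nonzero(m);im=cv2.imread("pics/w6.png");cv2.imwrite("pics/w6c.png",cv2.resize(im[150:330,180:380],(800,600)[0:2] if 0 else (660,594)))
```

```text
10.1 [0.49628692 0.11781664 0.23906613] 0.009157878357953763 [-0.69076462  0.45583897 -0.34648957]
6203
(3860, 3) [[0.0137, -0.0143, 0.0556], [0.0327, 0.0006, 0.0572], [0.0478, 0.0157, 0.077]]
((30.642200469970703, 0.8888912200927734), (31.87293243408203, 35.32722091674805), 89.6983413696289) [0.05598963 0.05711331 0.06354211]
enclosing (37.77914810180664, 0.7017275094985962) 16.371213912963867
```

View pics/w6c.png

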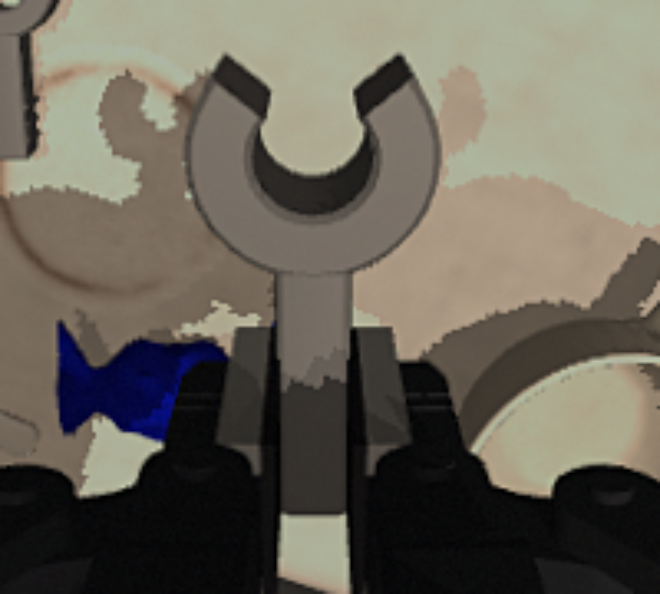

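Run:
```python
from h import *
z=load("w4");P=cloud(z);print("spout z",[P[v,u].round(3).tolist() for v,u in((149,180),(149,210),(148,235))])
R=down(2); b=R@np.array([.0378,.0007,0]); S=np.array([.4792,-.308,0])-b
for p in ([.43,.05,.26],[.395,S[1]-.0016,.26]): print(goto(p,R))
print("final",S,S-R[:,0]*.045)
```

```text
spout z [[0.502, -0.309, 0.376], [0.476, -0.257, 0.115], [0.477, -0.278, 0.113]]
(array([-86.9,  37.8, -21. ]), array([ 0.  , -0.04, 20.14]))
(array([-255.1,  358.3,  -21. ]), array([ 0.  , -0.04, 20.14]))
final [ 0.4413986  -0.30861963  0.        ] [ 0.39642601 -0.3101901   0.        ]
```

Call:
arm_command(
  moves=[-87,38,-21,0,0,20,-87,38,-21,0,0,20,-87,38,-21,0,0,20,-255,358,-21,0,0,20,-255,358,-21,0,0,20,-255,358,-21,0,0,20,-255,358,-21,0,0,20,-255,358,-21,0,0,20,-255,358,-21,0,0,20,-255,358,-21,0,0,20],
)

```text
t: 11.1
ee_pos: [0.3953, -0.3, 0.2583]
tcp_rot: [[0.999, 0.038, -0.003], [0.038, -0.999, 0.002], [-0.003, -0.002, -1.0]]
wrist_force: [2.1, 0.6, -0.1]
gripper_width: 0.0088
grasp_force: 41.0
```

Call:
arm_command(
  moves=[0,0,0,0,0,0,0,0,0,0,0,0,0,0,0,0,0,0],
)

```text
t: 11.4
ee_pos: [0.3962, -0.297, 0.2588]
tcp_rot: [[0.999, 0.039, -0.002], [0.039, -0.999, 0.002], [-0.002, -0.002, -1.0]]
wrist_force: [-0.0, 0.2, -0.1]
gripper_width: 0.0088
grasp_force: 41.0
```

Run:
```python
from h import *
s=bot.state();print(s["t"],s["ee_pos"],s["gripper_width"],s["wrist_force"])
for p in ([.396,-.3102,.26],[.396,-.3102,.197]): print(goto(p,down(2)))
```

```text
11.4 [ 0.39619278 -0.29703298  0.25876617] 0.008790181628552024 [-0.02360666  0.19133793 -0.1028656 ]
(array([-0.7, 13.1, -1.3]), array([-0.1 ,  0.12,  0.21]))
(array([-0.6, 13.3, 61.7]), array([-0.1 ,  0.12,  0.21]))
```

Call:
arm_command(
  moves=[-1,13,0,0,0,0,-1,13,20,0,0,0,-1,13,40,0,0,0,-1,13,55,0,0,0,-1,13,62,0,0,0,-1,13,62,0,0,0,-1,13,62,0,0,0],
)

```text
t: 12.1
ee_pos: [0.3963, -0.3113, 0.1982]
tcp_rot: [[0.999, 0.038, 0.0], [0.038, -0.999, -0.0], [0.0, 0.0, -1.0]]
wrist_force: [0.7, -0.2, -0.1]
gripper_width: 0.0088
grasp_force: 41.0
```

Run:
```python
from h import *
p,d,c=grab("wrist","w7"); s=bot.state();P0=np.array(s["ee_pos"]);T=np.array(s["tcp_rot"]);print(s["t"],P0,s["gripper_width"],s["wrist_force"])
z=load("w7");W=cloud(z);P=(W-P0)@T
m=(P[...,2]>.053)&(P[...,2]<.061)&(P[...,0]>.022)&(P[...,0]<.056)&(abs(P[...,1])<.02);Q=P[m]
print("collar tool",cv2.minEnclosingCircle(Q[:,:2].astype(np.float32)*1000),np.median(Q[:,2]))
m=(W[...,2]>.154)&(W[...,2]<.167)&(W[...,0]<.52)&(W[...,0]>.45)&(abs(W[...,1]+.308)<.03)
c,r=cv2.minEnclosingCircle(W[m][:,:2].astype(np.float32)*1000);print("knob",c,r)
m=(abs(P[...,2]-.040)<.008)&(P[...,0]>.05)&(P[...,0]<.12)&(abs(P[...,1])<.03);print("knob in tool",cv2.minEnclosingCircle(P[m][:,:2].astype(np.float32)*1000),np.median(P[m][:,2]))
im=cv2.imread("pics/w7.png");cv2.imwrite("pics/w7c.png",cv2.resize(im[60:300,160:400],(600,600)))
```

```text
12.15 [ 0.39627995 -0.31146374  0.19847795] 0.008834892830806358 [-0.0329256  -0.22430253 -0.57509445]
collar tool ((37.74099349975586, 0.5397112965583801), 16.19759178161621) 0.05856481387076745
knob (478.8374938964844, -307.6972961425781) 15.387239456176758
knob in tool ((82.70196533203125, -0.5931603312492371), 15.49851131439209) 0.039007975476297925
```

View pics/w7c.png

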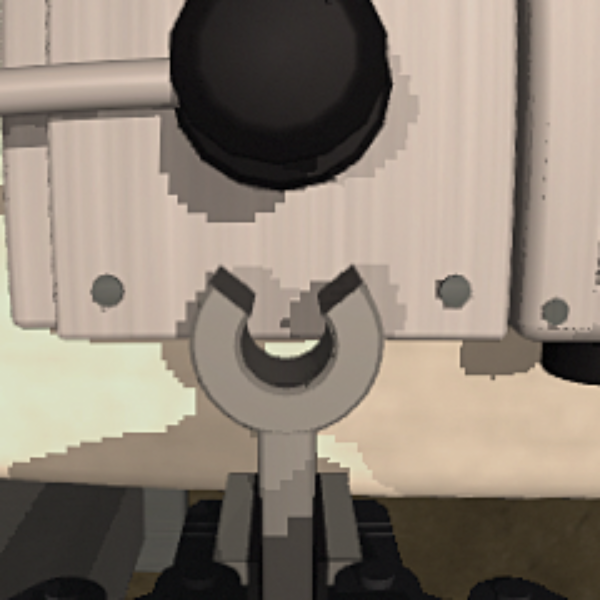

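The picture shows the collar mouth (288,330) facing the knob (280,70), lined up to about 1 mm.

Call:
arm_command(
  moves=[8,-1,0,0,0,0,16,-1,0,0,0,0,23,-1,0,0,0,0,28,-1,0,0,0,0,32,-1,0,0,0,0,36,-1,0,0,0,0,40,-1,0,0,0,0,43,-1,0,0,0,0,45,-1,0,0,0,0,45,-1,0,0,0,0],
)

```text
t: 13.15
ee_pos: [0.441, -0.3087, 0.1978]
tcp_rot: [[0.999, 0.038, 0.0], [0.038, -0.999, -0.0], [0.0, 0.0, -1.0]]
wrist_force: [-0.3, -0.3, 0.2]
gripper_width: 0.009
grasp_force: 41.0
```

Slid in freely; now lower onto the guide.

Call:
arm_command(
  moves=[0,0,1,0,0,0,0,0,2,0,0,0,0,0,3,0,0,0,0,0,4,0,0,0,0,0,4,0,0,0],
)

```text
t: 13.65
ee_pos: [0.4406, -0.3088, 0.194]
tcp_rot: [[0.999, 0.037, -0.0], [0.037, -0.999, 0.0], [-0.0, -0.0, -1.0]]
wrist_force: [-0.9, -0.3, 2.2]
gripper_width: 0.0089
grasp_force: 41.4
```

Call:
arm_command(
  moves=[0,0,0.5,0,0,0,0,0,1,0,0,0,0,0,1,0,0,0],
)

```text
t: 13.95
ee_pos: [0.4404, -0.3087, 0.1936]
tcp_rot: [[0.999, 0.037, -0.0], [0.037, -0.999, -0.0], [-0.0, 0.0, -1.0]]
wrist_force: [-5.6, 1.8, 13.5]
gripper_width: 0.0086
grasp_force: 42.8
```

Call:
arm_command(
  moves=[0,0,0,0,0,0,0,0,0,0,0,0,0,0,0,0,0,0,0,0,0,0,0,0,0,0,0,0,0,0],
  fingers=30,
)

```text
t: 14.45
ee_pos: [0.4408, -0.3087, 0.1927]
tcp_rot: [[0.999, 0.037, -0.0], [0.037, -0.999, 0.0], [-0.0, -0.0, -1.0]]
wrist_force: [-0.6, 0.4, 0.7]
gripper_width: 0.0301
grasp_force: 0.0
```

Call:
arm_command(
  moves=[0,0,-10,0,0,0,0,0,-30,0,0,0,0,0,-60,0,0,0,0,0,-100,0,0,0,0,0,-100,0,0,0,0,0,-100,0,0,0],
)

```text
t: 15.05
ee_pos: [0.441, -0.3088, 0.2943]
tcp_rot: [[0.999, 0.037, 0.002], [0.037, -0.999, -0.001], [0.002, 0.001, -1.0]]
wrist_force: [0.5, -0.2, -0.8]
gripper_width: 0.0301
grasp_force: 0.0
```

Run:
```python
from h import *
p,d,c=grab("wrist","w8"); s=bot.state();P0=np.array(s["ee_pos"]);T=np.array(s["tcp_rot"]);print(s["t"],P0,s["gripper_width"],s["wrist_force"])
z=load("w8");W=cloud(z)
m=(W[...,2]>.130)&(W[...,2]<.142)&(W[...,0]<.51)&(W[...,0]>.41)&(abs(W[...,1]+.308)<.03);Q=W[m]
print("collar",len(Q),np.percentile(Q,[2,50,98],axis=0).round(4).tolist())
x=Q[(Q[:,0]<.455)];print("tab",x.mean(0), np.polyfit(x[:,0],x[:,2],1))
m=(W[...,2]>.154)&(W[...,2]<.167)&(W[...,0]<.52)&(W[...,0]>.45)&(abs(W[...,1]+.308)<.03)
c,r=cv2.minEnclosingCircle(W[m][:,:2].astype(np.float32)*1000);print("knob",c,r)
print("rocker",goto([.4895,-.394,.30],down(2)),goto([.4895,-.394,.20],down(2)))
im=cv2.imread("pics/w8.png");cv2.imwrite("pics/w8c.png",cv2.resize(im[100:280,200:440],(800,600)))
```

```text
15.1 [ 0.44066941 -0.30853162  0.29323336] 0.03014900344812754 [ 0.77776014 -0.0737414  -0.26450828]
collar 623 [[0.4279, -0.3206, 0.1336], [0.4442, -0.3093, 0.1357], [0.4877, -0.3042, 0.137]]
tab [ 0.44127816 -0.30927759  0.13563713] [0.00088826 0.13524516]
knob (479.1808776855469, -307.9364929199219) 15.251044273376465
rocker (array([45.6, 87.2, -6.7]), array([ 0.02, -0.03,  0.15])) (array([45.5, 87.2, 93.3]), array([ 0.02, -0.03,  0.15]))
```

View pics/w8c.png

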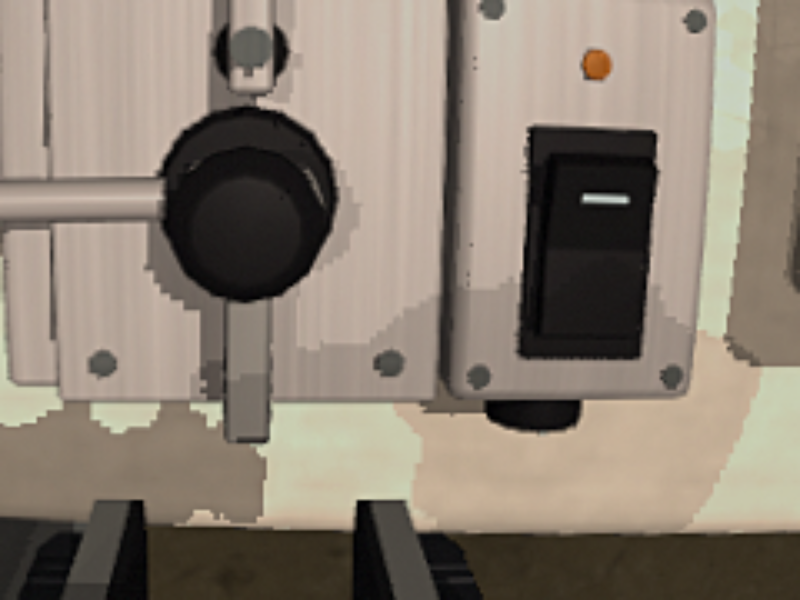

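The picture shows the collar under the knob (248,225) with its tab straight down to (247,440), and the rocker's raised rear half at (605,200).

Call:
arm_command(
  moves=[45,87,0,0,0,0,45,87,0,0,0,0,45,87,30,0,0,0,45,87,60,0,0,0,45,87,80,0,0,0,45,87,88,0,0,0,45,87,94,0,0,0,45,87,97,0,0,0,45,87,99,0,0,0],
  fingers=0,
)

```text
t: 16.0
ee_pos: [0.4893, -0.3941, 0.1943]
tcp_rot: [[0.999, 0.037, 0.001], [0.037, -0.999, -0.001], [0.001, 0.001, -1.0]]
wrist_force: [-0.6, -0.7, 0.8]
gripper_width: 0.0002
grasp_force: 0.0
```

Call:
arm_command(
  moves=[0,0,2,0,0,0,0,0,4,0,0,0,0,0,6,0,0,0,0,0,8,0,0,0,0,0,8,0,0,0],
)

```text
t: 16.5
ee_pos: [0.4893, -0.394, 0.186]
tcp_rot: [[0.999, 0.037, 0.0], [0.037, -0.999, -0.0], [0.0, 0.0, -1.0]]
wrist_force: [0.3, -0.0, 4.2]
gripper_width: -0.0001
grasp_force: 1.6
```

Call:
arm_command(
  moves=[0,0,2,0,0,0,0,0,4,0,0,0,0,0,6,0,0,0,0,0,7,0,0,0,0,0,8,0,0,0,0,0,8,0,0,0],
)

```text
t: 17.1
ee_pos: [0.4888, -0.394, 0.1797]
tcp_rot: [[0.999, 0.037, 0.0], [0.037, -0.999, -0.0], [0.0, 0.0, -1.0]]
wrist_force: [-4.4, 4.0, 22.3]
gripper_width: 0.0002
grasp_force: 11.2
```

Call:
arm_command(
  moves=[0,0,-20,0,0,0,0,0,-70,0,0,0,0,0,-115,0,0,0,-48,-60,-115,0,0,0,-48,-87,-115,0,0,0,-48,-87,-115,0,0,0,-48,-87,-115,0,0,0],
)

```text
t: 17.8
ee_pos: [0.4375, -0.308, 0.2931]
tcp_rot: [[0.999, 0.039, 0.0], [0.039, -0.999, -0.0], [0.0, 0.0, -1.0]]
wrist_force: [0.0, 0.5, 0.3]
gripper_width: 0.0
grasp_force: 0.0
```

Run:
```python
from h import *
p,d,c=grab("wrist","w9"); s=bot.state();print(s["t"],s["ee_pos"],s["wrist_force"])
z=load("w9");W=cloud(z)
for a in (.447,.453,.46,.467,.473,.48,.486,.491):
    Q=W[(abs(W[...,0]-a)<.003)&(abs(W[...,1]+.394)<.008)];print(a,np.median(Q[:,2]).round(4))
m=(W[...,2]>.130)&(W[...,2]<.142)&(W[...,0]<.455)&(W[...,0]>.41)&(abs(W[...,1]+.308)<.03);Q=W[m]
print("tab",len(Q),np.percentile(Q,[2,50,98],axis=0).round(4).tolist())
```

```text
17.85 [ 0.43808385 -0.3090201   0.29304238] [-0.26549079 -1.06475947  0.00893409]
0.447 0.1131
0.453 0.1125
0.46 0.1101
0.467 0.1078
0.473 0.1071
0.48 0.107
0.486 0.1072
0.491 0.1067
tab 520 [[0.4275, -0.3142, 0.1341], [0.4413, -0.3093, 0.1357], [0.4545, -0.3042, 0.1371]]
```

Rocker is on (rear half level at 107, front raised) and the collar is unmoved, so I'm handing in.

```bash
python3 -c "
from station import bot
print(bot.sign_off())"
```

```text
the job is handed in; nothing more can be done
None
```

I handed the job in at about 18 s: the pan is home, the clamp is shut, the tall collar sits on the stem guide and the rocker is on. My last depth readings confirmed the collar and rocker, but the clamp's 5 N foot force was never measured and the judge's verdict was not shown.

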